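# Load a jar into the star wheel of a lid tightener and start it

### The job

The lid-tightening machine is waiting for one more jar. First turn its star wheel until the empty pocket faces the gate of the infeed deck; then take the loose jar that matches those in the wheel, stand it on the deck and slide it through the gate until it is fully home in that pocket. Only then slide the lock tab clear of the start button and press the button right down, leaving the other jars upright in their pockets and the rest of the bench undisturbed.

Things in the scene. Friction and masses are not known exactly. Their poses are not given: they have to be found in the camera images.
- machine: fixed bench-top lid tightener. Origin at bench level on the vertical axis of its star wheel; x points from the gate side to the column at the back, y left, z up. Grey housing 310 x 310 x 58 mm under the wheel. At the back a 36 mm column at x 172 mm, white head (x 74 to 200, y +-28, z 265 to 315 mm) and rubber chuck (60 mm wide, at x 95 mm, from z 228 mm up)
- wheel: star wheel on a vertical hinge; turns either way, a friction brake (0.3 N m) holds it where it is left. Origin on its axis at bench level; its -x axis points to its empty pocket. Turntable radius 130, top z 70 mm. White hub (radius 66 mm) and six teeth (z 70 to 105 mm) form six pockets 60 mm wide with flared mouths, open outward, 60 degrees apart; five hold jars (tops z 152 mm)
- empty_pocket (a point): centre of the floor of the wheel's empty pocket, where a jar that is fully home stands: 95 mm from the wheel's axis, z 70 mm; turns with the wheel
- load_station (a point): fixed point behind the gate, machine x -95, y 0, z 70 mm: the empty pocket faces the gate when its centre is here. The gate is the 70 mm gap, on the machine's -x side, in the steel guide rail (10 mm bar, radius 135 mm, centre z 115 mm) that rings the wheel
- deck_mid (a point): fixed point on the infeed deck, machine x -185, y 0, z 70 mm: a good place to stand the jar. The deck is a steel strip 80 mm wide, level with the turntable, from machine x -132 to -245 mm along y 0; its two side guides are 64 mm apart inside, rise 30 mm above it and flare out from x -220 mm
- spoke_a (a point): centre of the black 24 mm ball at the end of one of three arms of the hand wheel on the wheel's shaft: level 12 mm bar at z 190 mm, from a hub of radius 24 mm to the ball 78 mm from the axis. This arm is 60 degrees clockwise (from above) from the empty pocket. Push an arm sideways to turn the wheel
- spoke_b (a point): the same on the second arm, 60 degrees anticlockwise from the empty pocket
- spoke_c (a point): the same on the third arm, opposite the empty pocket
- jar: the loose jar to load: plain white round jar with grey lid, 56 mm diameter all the way up, 82 mm high, 0.14 to 0.28 kg, standing on the bench left of the machine among other containers. Origin at the centre of its underside, z up
- jar_1: jar like the one to load (56 mm diameter, 82 mm high), loose, standing in the pocket 60 degrees anticlockwise from the empty one, 95 mm from the axis, its underside at z 70 mm; origin at the centre of its underside
- jar_2: jar like the one to load (56 mm diameter, 82 mm high), loose, standing in the pocket 120 degrees anticlockwise from the empty one, 95 mm from the axis, its underside at z 70 mm; origin at the centre of its underside
- jar_3: jar like the one to load (56 mm diameter, 82 mm high), loose, standing in the pocket 180 degrees anticlockwise from the empty one, 95 mm from the axis, its underside at z 70 mm; origin at the centre of its underside
- jar_4: jar like the one to load (56 mm diameter, 82 mm high), loose, standing in the pocket 240 degrees anticlockwise from the empty one, 95 mm from the axis, its underside at z 70 mm; origin at the centre of its underside
- jar_5: jar like the one to load (56 mm diameter, 82 mm high), loose, standing in the pocket 300 degrees anticlockwise from the empty one, 95 mm from the axis, its underside at z 70 mm; origin at the centre of its underside
- lock_tab (a joint): lock tab: grey plate 58 x 56 mm in runners, top at z 109 mm, covering the start button; slides along the machine's -y. 0 = covering (starts at 0 to 5 mm), 0.058 m = end stop, fully aside; stays where it is left (1.5 N friction). It lies on a white console, 110 (x) x 140 (y) x 85 mm high, centred at machine x -145, y -190 mm
- tab_lug (a point): middle of the top edge of the upright lug on the lock tab, z 131 mm: the lug is 44 mm wide (along machine x), 8 mm thick (along machine y), stands 22 mm above the plate, 22 mm to the -y side of the plate's centre; push it towards the machine's -y
- start_button (a joint): round black start button (diameter 36 mm, in a dark collar of 52 mm), under the lock tab, axis at machine x -145, y -156 mm; pressed straight down: 0 = up, 0.006 m = fully down (5 N); springs back
- start_button_top (a point): centre of the top of the start button, z 103 mm when up
- tall_jar: bystander: jar of the same style and diameter (56 mm) but 130 mm high; origin at the centre of its underside
- tub: bystander: squat tub, 90 mm diameter, 60 mm high; origin at the centre of its underside
- gel_bottle: bystander: clear bottle with pointed nozzle, 62 mm diameter, 172 mm high; origin at the centre of its underside
- lid_cup: bystander: small metal cup of lids left of the infeed deck, 60 mm diameter, 58 mm high; origin at the centre of its underside
- mug: bystander: white mug, 80 mm diameter, 95 mm high, on the right of the bench; origin at the centre of its underside
- tape_roll: bystander: roll of tape lying flat, 104 mm diameter, 48 mm high, on the right of the bench; origin at the centre of its underside
There are look-alikes about, which are no part of the job. Leave any red look-alike of the jar alone.

How it is judged:
By the outcome, as a careful person would: the job done as asked, in the order asked, and still so for the second after the job is handed in, with the robot touching nothing.
It also fails if it takes over 72 s, if anything falls off the work surface, if the arm or the gripper's body presses on something with over 40 N, if the wrist force passes 120 N, or if a joint passes its speed limit or range.

### The arm

A 6-joint arm with a two-finger parallel gripper is mounted at the origin on the work surface. World frame = base frame: x ahead of the robot, y to its left, z up, the work surface at z = 0. Lengths are in m, angles in rad, forces in N, time in s.
With the tool pointing down it reaches from about 0.35 to 0.775 m from the base axis. Payload 5.5 kg.
Tool frame: the origin (TCP) lies midway between the tips of the shut fingers; the grasp point (between the pads) lies grasp_offset behind it (grasp_offset is the distance from the TCP to the grasp point, in m); z points along the fingers, y is the line along which they close (so a half turn about z gives the same grasp; the last joint's range is limited). The gripper opens to 85 mm and grips with 20 to 120 N. Pads are 22 mm wide; open, the fingers measure 114 mm over their backs; the gripper's body (76 mm by 85 mm) begins 54 mm behind the grasp point. The pads swing forward as they close: fully open they stand 13 mm farther back than shut.
Start: joints at [-1.338, 0.313, 0.046, 1.304, 0, 1.431], TCP at [0.209, -0.536, 0.231] pointing down, gripper open.
Joint ranges: [-2.76, 2.76], [-0.86, 1.69], [-1.03, 1.26], [-2.2, 2.34], [-1.47, 1.5], [-3.14, 3.14]. Speed limits (rad/s): [2.57, 2.57, 3.14, 3.14, 3.14, 3.14].

### API

Orientations are given as a unit quaternion [w, x, y, z].
In Python, from workcell import * gives the robot as it stands.
- The arm moves only by the tool step_arm, never from a script. Its argument "deltas" is a list of rows, each a list of 7 numbers: the shift along the world's x, y, z in mm, then the turn, a rotation vector about the world's x, y, z in degrees, then the gripper's target within -1 to 1 (fully open at 1, half-way at 0, shut at -1). A call has 1 to 5 rows; each row shifts and turns the commanded pose from where the row before left it; what a row does not reach is not made up. A row lasts 1/10 s, in which the tool goes at most 50 mm and 8.59 degrees, less where a joint would pass 70% of its speed; a pose out of reach is approached as far as the arm can. A call is refused whole if a number of a shift passes 50 or a number of a turn 8.59, either way. A call with a gripper value outside its range is refused whole. The fingers move at their own pace and stop on an object; "newtons" is the grip in N (left out, the last holds). Time passes only in rows, so rows that do not move let the fingers close. It gives the time, the measured TCP pose, the force, the opening and the grip force at its end, in the units of the state.
- get_state(): the state, without advancing time (a new reading comes with each control period).
- read_camera(name): name is "side" or "top" or "wrist"; returns a dict with "image" (400x640x3 uint8, red, green, blue), "z_map" (400x640 float32, m along the optical axis (not along the pixel's ray), 0 where there is no reading), "K" (3x3 intrinsics, pixels), "world_from_camera" (4x4, takes a point from camera to world coordinates). Camera axes: x right, y down, z forward; pixel columns grow to the right and rows downward; lengths in m; the calibration is good to about 2 mm. The wrist camera is an equidistant fisheye: a pixel r from the principal point sees the ray r / f radians off the axis. A picture is of the moment at which its call begins.
- hand_in(): hands the job in; it is judged then, once.
The state is a dict: "clock": time; "joint_pos": joint angles; "qvel": joint speeds; "tau": joint torques, N m; "tcp_pos": TCP position; "orientation": TCP orientation; "wrist_force": force on the tool from outside, world axes, zero at the start; "ft_torque": the same for the moment, N m; "finger_gap": finger opening in m; "grip_force": force on a finger pad.
Only numpy, scipy, OpenCV 4.12 (cv2) and the standard library are available. Lean on these libraries where they do the work, as an engineer would, in place of code of your own. Each camera call takes 0.05 s, during which the arm holds its last target. There are 200 camera calls.

## Working session

There is one attempt and no reset: what is moved stays moved. The work goes in short steps, Python scripts to look and compute and a tool call to move; the robot and the scene stay as the last step left them, time stands still between calls to the robot, and variables do not carry over. Pictures are saved under pics/ and viewed, at most 10 in all, crops included, and the job is handed in when it is done.

Besides the shell and the picture viewer there is one more tool, called after ">>>" in YAML: its name, and indented under it one key for each argument. step_arm: Moves the arm, as the interface text tells. Its arguments: {"type":"object","properties":{"deltas":{"type":"array","items":{"type":"array","items":{"type":"number"}}},"newtons":{"type":"number"}},"required":["deltas"]}

```bash
mkdir -p pics; ls
cat > h.py <<'E'
from workcell import *
import numpy as np, cv2
def grab(n):
    c=read_camera(n); np.savez(''+n+'.npz',**c); return c
def pts(c):
    K=c['K'];z=c['z_map'];v,u=np.mgrid[:400,:640]
    p=np.stack([(u-K[0,2])/K[0,0]*z,(v-K[1,2])/K[1,1]*z,z],-1)
    T=c['world_from_camera'];return p@T[:3,:3].T+T[:3,3]
E
python3 - <<'E'
from h import *
for n in ['top','side']:
    c=grab(n);cv2.imwrite(f'pics/{n}0.png',c['image'][...,::-1]);print(n,c['K'].tolist(),c['world_from_camera'].round(3).tolist())
print(get_state())
E
```

```text
pics
top [[409.46503325999737, 0.0, 311.4759615403089], [0.0, 409.46503325999737, 202.66198823491598], [0.0, 0.0, 1.0]] [[-0.014, -0.985, 0.171, 0.36], [-1.0, 0.016, 0.008, -0.051], [-0.01, -0.171, -0.985, 1.228], [0.0, 0.0, 0.0, 1.0]]
side [[415.11543060296856, 0.0, 317.95221372755344], [0.0, 415.11543060296856, 200.32942146162168], [0.0, 0.0, 1.0]] [[-0.919, -0.305, 0.249, 0.242], [-0.393, 0.691, -0.607, 0.794], [0.013, -0.656, -0.755, 1.146], [0.0, 0.0, 0.0, 1.0]]
{'clock': 0.1, 'joint_pos': array([-1.33758656e+00,  3.13904992e-01,  4.50949225e-02,  1.30360451e+00,
        2.81514601e-05,  1.43120779e+00]), 'qvel': array([ 0.00169397, -0.00169802,  0.00147191, -0.00040162,  0.0009929 ,
       -0.00040652]), 'tau': array([ 2.79649605e-03, -4.81724060e+01,  2.99245477e+01,  1.27486687e-02,
       -1.31323741e-04,  6.64520854e-06]), 'tcp_pos': array([ 0.20932721, -0.53505559,  0.23051055]), 'orientation': array([-8.08897166e-04,  9.82677599e-01,  1.85321561e-01, -2.38014952e-05]), 'wrist_force': array([-0.20914335,  0.52522401, -0.36824694]), 'ft_torque': array([-0.02752375, -0.01297192, -0.048632  ]), 'grip_force': 0.0, 'finger_gap': 0.08504441174718153}
```

View pics/top0.png

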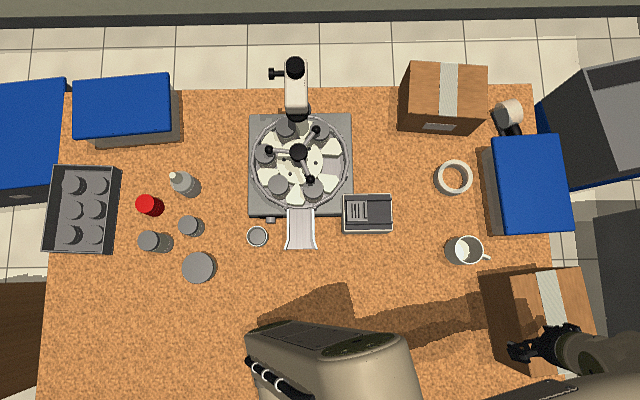

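View pics/side0.png

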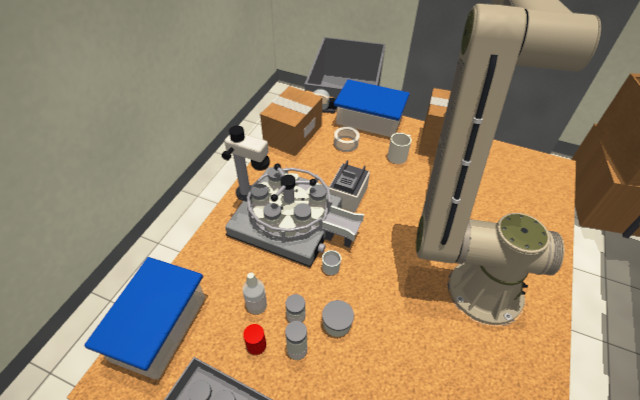

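Top view: the machine's wheel is centred at about (300,160), with the deck at (300,230) and the console at (368,212). Jar candidates are grey-lid containers at (190,226) and (150,241), a red one at (149,205), and grey ones in the tray at (75,210). Next I measure heights and enlarge the crops.

```bash
cat > m.py <<'E'
from h import *
c=dict(np.load('top.npz'));P=pts(c)
def med(u,v,r=3):
    return np.median(P[v-r:v+r+1,u-r:u+r+1].reshape(-1,3),0).round(4)
for n,u,v in [('cand',190,226),('tall',150,241),('red',149,205),('tub',198,268),('gel',178,175),('cup',257,236),('bench',330,290),('deck',300,235),('hub',298,152)]: print(n,med(u,v))
def rect(zlo,zhi,box):
    m=(P[...,2]>zlo)&(P[...,2]<zhi);k=np.zeros_like(m);u0,v0,u1,v1=box;k[v0:v1,u0:u1]=1;m&=k
    q=P[m][:,:2].astype(np.float32);return m,q
m,q=rect(.05,.064,(235,100,365,225));print('housing',len(q),cv2.minAreaRect(q*1000))
m,q=rect(.14,.165,(235,100,365,225))
n,l,s,ce=cv2.connectedComponentsWithStats(m.astype(np.uint8))
for i in range(1,n):
    if s[i,4]>40: 
        w=P[l==i];print('top',s[i].tolist(),ce[i].round(),w.mean(0).round(4),cv2.minEnclosingCircle(w[:,:2].astype(np.float32)*1000))
m,q=rect(.14,.155,(235,100,365,225))
m,q=rect(.08,.09,(335,180,400,240));print('console',len(q),cv2.minAreaRect(q*1000))
m,q=rect(.104,.115,(335,180,400,240));print('tab',len(q),q.mean(0))
m,q=rect(.066,.075,(270,205,330,260));print('deck',len(q),cv2.minAreaRect(q*1000))
m,q=rect(.18,.21,(235,100,365,225))
n,l,s,ce=cv2.connectedComponentsWithStats(m.astype(np.uint8))
for i in range(1,n):
    if s[i,4]>10:print('hand',s[i].tolist(),P[l==i].mean(0).round(4))
I=c['image'][...,::-1]
a=cv2.resize(I[95:260,235:405],None,fx=3.4,fy=3.4,interpolation=cv2.INTER_CUBIC)
b=cv2.resize(I[160:290,130:220],None,fx=2.3,fy=2.3,interpolation=cv2.INTER_CUBIC)
o=np.zeros((600,800,3),np.uint8);a=a[:600];o[:a.shape[0],:a.shape[1]]=a;o[:b.shape[0],a.shape[1]:a.shape[1]+b.shape[1]]=b
d=dict(np.load('side.npz'))['image'][...,::-1];e=cv2.resize(d[270:365,235:325],None,fx=2.3,fy=2.3);o[310:310+e.shape[0],a.shape[1]:a.shape[1]+e.shape[1]]=e
cv2.imwrite('pics/crop1.png',o)
E
python3 m.py
```

```text
cand [0.4976 0.3012 0.0817]
tall [0.453  0.3922 0.1309]
red [0.5596 0.4207 0.0824]
tub [0.3807 0.2802 0.0593]
gel [0.6271 0.317  0.1547]
cup [0.4702 0.1176 0.0422]
bench [ 0.3124 -0.0922  0.    ]
deck [ 0.4688 -0.0084  0.0699]
hub [ 0.6721 -0.0101  0.2025]
housing 2967 ((672.9458618164062, -9.623336791992188), (333.0141296386719, 310.0782165527344), 0.11630067974328995)
top [275, 117, 21, 21, 314] [285. 127.] [0.7603 0.0271 0.1515] ((761.6823120117188, 27.805517196655273), 28.45683479309082)
top [310, 120, 20, 21, 246] [321. 130.] [ 0.7497 -0.0712  0.1512] ((751.1038818359375, -67.12970733642578), 28.244964599609375)
top [255, 144, 20, 20, 264] [263. 154.] [0.6826 0.0868 0.1513] ((686.9849853515625, 84.50926971435547), 28.026226043701172)
top [268, 174, 21, 21, 338] [278. 184.] [0.5987 0.0468 0.1517] ((599.6273803710938, 47.334922790527344), 28.048641204833984)
top [303, 178, 21, 21, 303] [313. 189.] [ 0.5846 -0.0475  0.1517] ((588.063720703125, -46.29700469970703), 28.27910804748535)
console 1128 ((546.361083984375, -193.72616577148438), (151.0010223388672, 140.9925994873047), 89.3448257446289)
tab 572 [ 0.5316341  -0.17643452]
deck 969 ((493.5151672363281, -13.289196014404297), (80.47293090820312, 124.25984191894531), 88.4127197265625)
hand [265, 125, 56, 59, 686] [ 0.6733 -0.0098  0.1979]
```

View pics/crop1.png

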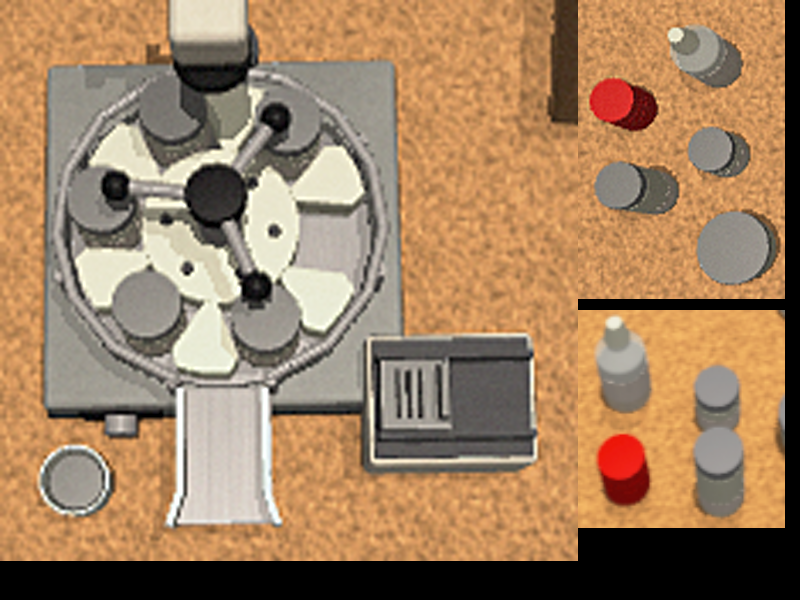

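The loose jar is at top px (190,226): white with a grey lid, 82 mm high and 56 mm across. The one at (150,241) is 130 mm high (tall_jar), (149,205) is the red look-alike, and the grey ones at (75,210) sit in the tray, so none of those is meant. The crop confirms it. The empty pocket faces right, at crop px (330,240), so the wheel must turn about 83° clockwise by spoke_a, crop px (257,288).

```bash
cat > m2.py <<'E'
from h import *
import sys
from scipy.optimize import least_squares
def wheel(P):
    m=(P[...,2]>.14)&(P[...,2]<.165)&(abs(P[...,0]-.673)<.16)&(abs(P[...,1]+.01)<.16)
    n,l,s,ce=cv2.connectedComponentsWithStats(m.astype(np.uint8));C=[]
    for i in range(1,n):
        if s[i,4]>150: C.append(cv2.minEnclosingCircle(P[l==i][:,:2].astype(np.float32)*1000)[0])
    return np.array(C)
def fit(C,guess):
    def r(x):
        a=np.degrees(np.arctan2(C[:,1]-x[1],C[:,0]-x[0]));k=np.round((a-x[2])/60)
        t=np.radians(x[2]+60*k);return (C-x[:2]-95*np.c_[np.cos(t),np.sin(t)]).ravel()
    return least_squares(r,[673,-10,guess],loss='soft_l1')
if __name__=='__main__':
    grab('top') if len(sys.argv)>2 else 0
    P=pts(dict(np.load('top.npz')));C=wheel(P);f=fit(C,float(sys.argv[1]));print('wheel',f.x.round(2),f.fun.round(1))
    if len(sys.argv)<3:
        xs=[];ys=[]
        for v in range(215,245):
            r=P[v,270:330];q=r[(r[:,2]>.064)&(r[:,2]<.106)]
            if len(q)>10: xs.append(q[:,0].mean());ys.append((q[:,1].min()+q[:,1].max())/2)
        print('deck line',np.degrees(np.arctan(np.polyfit(xs,ys,1)[0])),np.mean(xs),np.mean(ys))
        m=(P[...,2]>.075)&(P[...,2]<.088);m[:,:270]=0;m[:,330:]=0
        mm=(P[...,2]>.114)&(P[...,2]<.14);mm[:,:340]=0;mm[:,400:]=0;mm[:180]=0;mm[240:]=0
        print('lug',P[mm].mean(0).round(4),np.ptp(P[mm],0),mm.sum())
        z=(abs(P[...,2]-.109)<.004);z[:,:340]=0;z[:,400:]=0;z[:180]=0;z[240:]=0;print('plate',cv2.minAreaRect(P[z][:,:2].astype(np.float32)*1000))
        h=(abs(P[...,2]-.058)<.005)&(P[...,0]<.9)&(P[...,0]>.517)&(abs(P[...,1]+.01)<.17)
        q=P[h]
        L=[q[abs(q[:,0]-x)<.004][:,1] for x in np.arange(.53,.81,.01)];x=np.arange(.53,.81,.01)
        for g in (np.min,np.max): print('edge',np.degrees(np.arctan(np.polyfit(x,[g(a) for a in L],1)[0])),np.mean([g(a) for a in L]))
        j=(abs(P[...,2]-.082)<.006)&(abs(P[...,0]-.4976)<.04)&(abs(P[...,1]-.3012)<.04)
        print('jar',cv2.minEnclosingCircle(P[j][:,:2].astype(np.float32)*1000))
        S=pts(dict(np.load('side.npz')));C=wheel(S);f=fit(C,float(sys.argv[1]));print('wheel side',f.x.round(2),f.fun.round(1))
        j=(abs(S[...,2]-.082)<.004)&(abs(S[...,0]-.4976)<.04)&(abs(S[...,1]-.3012)<.04)
        print('jar side',cv2.minEnclosingCircle(S[j][:,:2].astype(np.float32)*1000))
        import workcell;print([x for x in dir(workcell) if x[0]!='_'],getattr(workcell,'grasp_offset',None))
E
python3 m2.py -97
```

```text
wheel [675.22  -9.62 -97.02] [-1.   0.3  0.  -0.3  0.1 -0.2  0.3 -0.2  0.3  0.4]
deck line 1.6508051919514617 0.4839156377402378 -0.010113786191280469
lug [ 0.5485 -0.1704  0.1251] [0.11232392 0.0712106  0.02148005] 87
plate ((530.2283325195312, -200.78192138671875), (125.4455337524414, 70.94265747070312), 89.16898345947266)
edge -6.641827338791566 -0.15595279592214445
edge -0.1004837866727102 0.14285040299073362
jar ((502.5962219238281, 309.3141784667969), 28.119592666625977)
wheel side [675.85  -6.54 -97.81] [-1.2 -0.2  1.   0.5 -0.3 -0.3  0.4 -0. ]
jar side ((503.5559387207031, 312.1800231933594), 27.830013275146484)
['MotionError', 'get_state', 'grasp_offset', 'hand_in', 'read_camera'] 0.0187
```

>>> step_arm:
  deltas:
    - [19,23,20,0,0,8.26,1]
    - [19,23,20,0,0,8.26,1]
    - [19,23,10,0,0,8.26,1]
    - [19,23,0,0,0,8.26,1]
    - [19,23,0,0,0,8.26,1]

```text
clock: 0.6
tcp_pos: [0.3051, -0.4196, 0.2814]
orientation: [0.0, 0.853, 0.522, 0.0]
wrist_force: [1.4, 0.3, 0.2]
finger_gap: 0.086
grip_force: 0.0
```

>>> step_arm:
  deltas:
    - [19,23,0,0,0,8.26,1]
    - [19,23,0,0,0,8.26,1]
    - [19,23,0,0,0,8.26,1]
    - [19,23,0,0,0,8.26,1]
    - [19,23,0,0,0,8.26,1]

```text
clock: 1.1
tcp_pos: [0.3999, -0.3043, 0.281]
orientation: [-0.0, 0.614, 0.79, 0.0]
wrist_force: [0.7, -0.9, -0.5]
finger_gap: 0.0851
grip_force: 0.0
```

>>> step_arm:
  deltas:
    - [19,23,0,0,0,8.26,1]
    - [19,23,0,0,0,8.26,1]
    - [19,23,0,0,0,8.26,1]
    - [19,23,0,0,0,8.26,1]
    - [19,23,0,0,0,8.26,1]

```text
clock: 1.6
tcp_pos: [0.4949, -0.1894, 0.2809]
orientation: [-0.0, 0.296, 0.955, 0.0]
wrist_force: [0.2, -1.1, -0.0]
finger_gap: 0.0854
grip_force: 0.0
```

>>> step_arm:
  deltas:
    - [19,23,0,0,0,8.26,1]
    - [19,23,0,0,0,8.26,1]
    - [19,23,0,0,0,8.26,1]
    - [19,23,0,0,0,8.26,1]
    - [19,23,0,0,0,8.26,1]

```text
clock: 2.1
tcp_pos: [0.5899, -0.0744, 0.2808]
orientation: [-0.0, -0.06, 0.998, 0.0]
wrist_force: [-0.4, -0.6, 0.0]
finger_gap: 0.0853
grip_force: 0.0
```

>>> step_arm:
  deltas:
    - [22,23,0,0,0,8.26,0.6]
    - [22,23,0,0,0,8.26,0.6]
    - [0,0,0,0,0,0,0.2]
    - [0,0,0,0,0,0,0.2]

```text
clock: 2.5
tcp_pos: [0.6333, -0.029, 0.2803]
orientation: [-0.001, -0.2, 0.98, 0.0]
wrist_force: [-0.5, -0.7, 0.3]
finger_gap: 0.0511
grip_force: 0.0
```

Run:
```python
from h import *
c=grab('wrist');cv2.imwrite('pics/w1.png',c['image'][...,::-1])
K=c['K'];T=c['world_from_camera'];f=K[0,0];print(f,T.round(3).tolist(),get_state()['joint_pos'].round(2))
v,u=np.mgrid[:400,:640];x=u-K[0,2];y=v-K[1,2];r=np.hypot(x,y)+1e-9;t=r/f;z=c['z_map']
p=np.stack([np.tan(t)*x/r*z,np.tan(t)*y/r*z,z],-1);P=p@T[:3,:3].T+T[:3,3]
I=c['image'].max(2)
# black ball: dark & z 0.185-0.206
m=(I<60)&(P[...,2]>.18)&(P[...,2]<.21)&(np.hypot(P[...,0]-.675,P[...,1]+.008)<.11)
n,l,s,ce=cv2.connectedComponentsWithStats(m.astype(np.uint8))
for i in range(1,n):
    if s[i,4]>30:
        q=P[l==i];print(s[i].tolist(),cv2.minEnclosingCircle(q[:,:2].astype(np.float32)*1000))
```

```text
309.70691628693146 [[-0.392, 0.889, 0.236, 0.573], [0.92, 0.378, 0.104, -0.054], [0.003, 0.258, -0.966, 0.423], [0.0, 0.0, 0.0, 1.0]] [-0.17  0.43  0.34  1.48 -0.   -0.57]
[311, 148, 31, 30, 713] ((602.05615234375, -40.04104232788086), 11.346148490905762)
[297, 229, 58, 58, 2632] ((673.6865844726562, -10.20734977722168), 23.7930908203125)
```

View pics/w1.png

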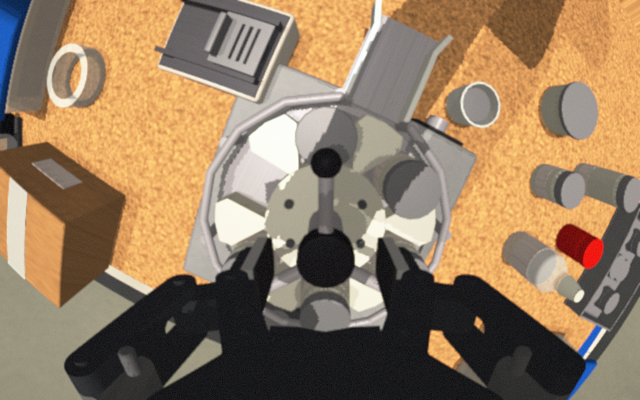

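The wrist view shows spoke_a's ball at (326,163) and the hub at (326,258), with the bar lying between the open fingers. I'll descend and grip it.

>>> step_arm:
  deltas:
    - [-2,1,-40,0,0,0,0.2]
    - [0,0,-40,0,0,0,0.2]
    - [0,0,-29,0,0,0,0.2]
    - [0,0,0,0,0,0,-1]
    - [0,0,0,0,0,0,-1]
  newtons: 40

```text
clock: 3.05
tcp_pos: [0.6307, -0.0294, 0.173]
orientation: [-0.0, -0.199, 0.98, 0.0]
wrist_force: [-0.1, -0.1, 0.7]
finger_gap: 0.0229
grip_force: 0.0
```

>>> step_arm:
  deltas:
    - [0,0,0,0,0,0,-1]
    - [0,0,0,0,0,0,-1]
    - [0,0,0,0,0,0,-1]

```text
clock: 3.35
tcp_pos: [0.6319, -0.0289, 0.1746]
orientation: [0.001, -0.2, 0.98, -0.001]
wrist_force: [-4.7, -0.6, 7.0]
finger_gap: 0.0102
grip_force: 39.6
```

```bash
python3 -c "
import numpy as np
a=np.radians(-157.1-8.26*np.arange(11));p=46.3*np.c_[np.cos(a),np.sin(a)];print(np.diff(p,axis=0).round(1).tolist(),p[-1])"
```

```text
[[-2.1, 6.3], [-1.2, 6.6], [-0.3, 6.7], [0.7, 6.6], [1.6, 6.5], [2.6, 6.2], [3.4, 5.7], [4.2, 5.2], [4.9, 4.5], [5.5, 3.8]] [-23.35962898  39.97521399]
```

>>> step_arm:
  deltas:
    - [-2.1,6.3,0,0,0,-8.26,-1]
    - [-1.2,6.6,0,0,0,-8.26,-1]
    - [-0.3,6.7,0,0,0,-8.26,-1]
    - [0.7,6.6,0,0,0,-8.26,-1]
    - [1.6,6.5,0,0,0,-8.26,-1]

```text
clock: 3.85
tcp_pos: [0.6302, 0.004, 0.1746]
orientation: [0.001, 0.161, 0.987, -0.0]
wrist_force: [-4.2, -0.8, 6.2]
finger_gap: 0.0101
grip_force: 40.1
```

>>> step_arm:
  deltas:
    - [2.6,6.2,0,0,0,-8.26,-1]
    - [3.4,5.7,0,0,0,-8.26,-1]
    - [4.2,5.2,0,0,0,-8.26,-1]
    - [4.9,4.5,0,0,0,-8.26,-1]
    - [5.5,3.8,0,0,0,-8.26,-1]

```text
clock: 4.35
tcp_pos: [0.651, 0.0303, 0.1746]
orientation: [0.001, 0.499, 0.867, 0.001]
wrist_force: [-4.0, 0.9, 6.7]
finger_gap: 0.0106
grip_force: 40.0
```

>>> step_arm:
  deltas:
    - [0,0,0,0,0,0,-1]
    - [0,0,0,0,0,0,-1]

```text
clock: 4.55
tcp_pos: [0.6521, 0.031, 0.1746]
orientation: [0.001, 0.496, 0.868, 0.002]
wrist_force: [-0.9, 5.0, 5.6]
finger_gap: 0.0104
grip_force: 40.4
```

```bash
python3 m2.py -180 1; python3 -c "
from h import *
print(get_state()['joint_pos'])"
```

```text
wheel [ 675.9    -9.74 -180.74] [-0.1  0.   0.1 -0. ]
[-0.07655074  0.48140182  0.15788643  1.24310807  0.00240287  0.96172513]
```

>>> step_arm:
  deltas:
    - [0,0,0,0,0,0,0.2]
    - [0,0,0,0,0,0,0.2]
    - [0,0,0,0,0,0,0.2]
    - [0,0,45,0,0,0,0.4]
    - [0,0,45,0,0,0,0.6]

```text
clock: 5.1
tcp_pos: [0.6494, 0.0293, 0.2612]
orientation: [-0.002, 0.497, 0.868, -0.001]
wrist_force: [0.9, 0.4, 0.9]
finger_gap: 0.0686
grip_force: 0.0
```

>>> step_arm:
  deltas:
    - [-40,30,20,0,0,0,1]
    - [-30,50,0,0,0,0,1]
    - [-30,50,0,0,0,0,1]
    - [-30,50,0,0,0,0,1]
    - [-10,40,0,0,0,0,1]

```text
clock: 5.6
tcp_pos: [0.5243, 0.2273, 0.2817]
orientation: [0.0, 0.496, 0.868, 0.0]
wrist_force: [0.8, -0.5, -0.2]
finger_gap: 0.0855
grip_force: 0.0
```

```bash
python3 m2.py -180 1
python3 - <<'E'
from h import *
c=grab('top');P=pts(c)
I=c['image'];a=cv2.resize(I[95:265,235:405],None,fx=3.5,fy=3.5,interpolation=cv2.INTER_CUBIC)[...,::-1];cv2.imwrite('pics/crop2.png',a)
# deck guides: z 0.09-0.105
m=(P[...,2]>.085)&(P[...,2]<.106);m[:,:265]=0;m[:,335:]=0;m[:208]=0;m[255:]=0
q=P[m];q=q[(q[:,0]>.46)&(q[:,0]<.54)]
for s in (1,-1):
    w=q[(q[:,1]+.01)*s>0];print(len(w),np.degrees(np.arctan(np.polyfit(w[:,0],w[:,1],1)[0])),w.mean(0))
m=(abs(P[...,2]-.07)<.004);m[:,:265]=0;m[:,335:]=0;m[:208]=0;m[255:]=0
q=P[m];print('deck',[ (x.round(2),(lambda y:((y.min()+y.max())/2*1000).round(1))(q[abs(q[:,0]-x)<.006][:,1])) for x in np.arange(.44,.54,.012)])
E
```

```text
wheel [ 675.     -9.79 -180.66] [-0.3 -0.1 -0.2  0.7  0.7 -0.1 -0.1 -0.5]
60 0.4472150172364578 [0.50112518 0.02503025 0.09989347]
58 -1.5859310673963047 [ 0.50145503 -0.04470755  0.09987258]
deck [(np.float64(0.44), np.float64(-9.6)), (np.float64(0.45), np.float64(-9.6)), (np.float64(0.46), np.float64(-14.0)), (np.float64(0.48), np.float64(-14.1)), (np.float64(0.49), np.float64(-14.2)), (np.float64(0.5), np.float64(-13.1)), (np.float64(0.51), np.float64(-13.1)), (np.float64(0.52), np.float64(-13.2)), (np.float64(0.54), np.float64(-14.8))]
```

View pics/crop2.png

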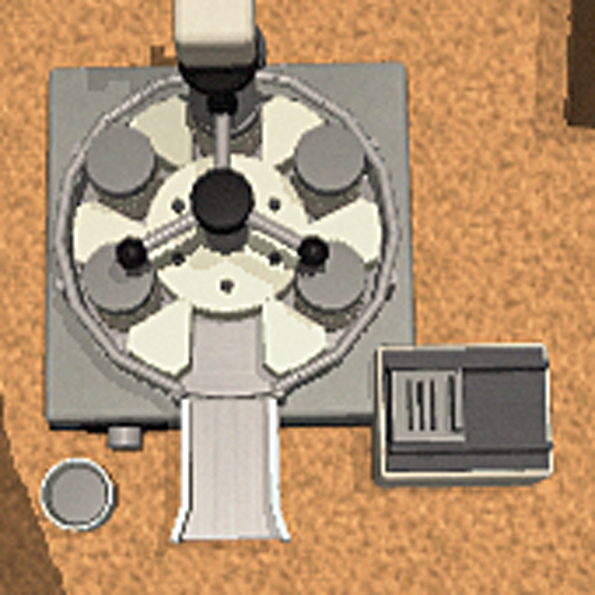

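The pocket now faces the deck within about 0.7° (crop: pocket at (226,350), gate and deck at (228,400) onward). Now the jar.

>>> step_arm:
  deltas:
    - [-11,42,-30,0,0,6.5,1]
    - [-10.3,41.2,-30,0,0,6.5,1]
    - [0,0,-30,0,0,6.5,1]
    - [0,0,0,0,0,0,1]

```text
clock: 6.1
tcp_pos: [0.5035, 0.3047, 0.189]
orientation: [-0.003, 0.341, 0.94, -0.003]
wrist_force: [0.1, 0.1, 0.3]
finger_gap: 0.0854
grip_force: 0.0
```

Run:
```python
from h import *
c=grab('wrist')
K=c['K'];T=c['world_from_camera'];f=K[0,0]
v,u=np.mgrid[:400,:640];x=u-K[0,2];y=v-K[1,2];r=np.hypot(x,y)+1e-9;t=r/f;z=c['z_map']
p=np.stack([np.tan(t)*x/r*z,np.tan(t)*y/r*z,z],-1);P=p@T[:3,:3].T+T[:3,3]
for n,h,g in [('jar',.082,(.503,.311)),('tall',.130,(.455,.4)),('tub',.06,(.385,.287))]:
    j=(abs(P[...,2]-h)<.006)&(np.hypot(P[...,0]-g[0],P[...,1]-g[1])<.055)
    print(n,j.sum(),cv2.minEnclosingCircle(P[j][:,:2].astype(np.float32)*1000) if j.any() else 0)
print(get_state()['tcp_pos'])
```

```text
jar 3353 ((502.0503845214844, 310.846435546875), 28.277992248535156)
tall 5216 ((455.4971618652344, 401.833740234375), 28.066356658935547)
tub 6978 ((382.41754150390625, 285.19580078125), 45.413761138916016)
[0.50487218 0.30450607 0.19167182]
```

>>> step_arm:
  deltas:
    - [-2.5,6,-50,0,0,0,1]
    - [0,0,0,0,0,0,1]

```text
clock: 6.35
tcp_pos: [0.5013, 0.3093, 0.1405]
orientation: [-0.003, 0.344, 0.939, -0.003]
wrist_force: [-1.5, -1.5, -0.9]
finger_gap: 0.0855
grip_force: 0.0
```

>>> step_arm:
  deltas:
    - [0,0,0,0,0,0,1]

```text
clock: 6.45
tcp_pos: [0.5042, 0.3104, 0.1453]
orientation: [-0.0, 0.344, 0.939, -0.0]
wrist_force: [-0.3, -0.2, 0.4]
finger_gap: 0.0854
grip_force: 0.0
```

>>> step_arm:
  deltas:
    - [-2,0.5,-50,0,0,0,1]
    - [0,0,-40,0,0,0,1]
    - [0,0,-13,0,0,0,1]
    - [0,0,0,0,0,0,1]
    - [0,0,0,0,0,0,0]
  newtons: 30

```text
clock: 6.95
tcp_pos: [0.5038, 0.3125, 0.0439]
orientation: [0.001, 0.343, 0.939, 0.001]
wrist_force: [0.0, -0.2, 1.0]
finger_gap: 0.0736
grip_force: 0.0
```

>>> step_arm:
  deltas:
    - [0,0,0,0,0,0,-1]
    - [0,0,0,0,0,0,-1]
    - [0,0,0,0,0,0,-1]
    - [0,0,0,0,0,0,-1]

```text
clock: 7.35
tcp_pos: [0.5036, 0.3125, 0.0441]
orientation: [0.002, 0.342, 0.94, 0.001]
wrist_force: [0.1, -0.8, 5.9]
finger_gap: 0.0552
grip_force: 31.3
```

>>> step_arm:
  deltas:
    - [0,0,35,0,0,0,-1]
    - [0,0,45,0,0,0,-1]
    - [0,-10,45,0,0,0,-1]
    - [0,-30,15,0,0,8,-1]
    - [0,-40,0,0,0,8,-1]

```text
clock: 7.85
tcp_pos: [0.5043, 0.2332, 0.1864]
orientation: [0.004, 0.204, 0.979, 0.002]
wrist_force: [0.7, -0.9, -2.1]
finger_gap: 0.0554
grip_force: 33.1
```

>>> step_arm:
  deltas:
    - [-3,-40,0,0,0,8,-1]
    - [-3,-40,0,0,0,8,-1]
    - [-3,-40,0,0,0,8,-1]
    - [-3,-40,0,0,0,0,-1]
    - [-2,-40,0,0,0,0,-1]

```text
clock: 8.35
tcp_pos: [0.4877, 0.0304, 0.1826]
orientation: [0.001, -0.0, 1.0, -0.0]
wrist_force: [0.8, -0.8, -1.4]
finger_gap: 0.0554
grip_force: 33.0
```

>>> step_arm:
  deltas:
    - [0,-25,0,0,0,0,-1]
    - [0,-17,0,0,0,0,-1]
    - [0,0,0,0,0,0,-1]
    - [0,0,0,0,0,0,-1]

```text
clock: 8.75
tcp_pos: [0.4879, -0.0102, 0.182]
orientation: [0.001, 0.001, 1.0, 0.0]
wrist_force: [0.6, 1.2, -2.1]
finger_gap: 0.0553
grip_force: 33.0
```

>>> step_arm:
  deltas:
    - [2,0,-30,0,0,0,-1]
    - [0,0.3,-25,0,0,0,-1]
    - [0,0,-9,0,0,0,-1]
    - [0,0,-3,0,0,0,-1]
    - [0,0,0,0,0,0,-1]

```text
clock: 9.25
tcp_pos: [0.4896, -0.009, 0.1149]
orientation: [0.0, -0.0, 1.0, 0.0]
wrist_force: [0.2, -0.6, -1.4]
finger_gap: 0.055
grip_force: 33.1
```

>>> step_arm:
  deltas:
    - [0,0,-1,0,0,0,-1]

```text
clock: 9.35
tcp_pos: [0.4906, -0.0094, 0.1142]
orientation: [0.001, -0.0, 1.0, -0.0]
wrist_force: [0.1, -0.5, -2.0]
finger_gap: 0.0551
grip_force: 33.1
```

>>> step_arm:
  deltas:
    - [0,0,-1.5,0,0,0,-1]
    - [0,0,0,0,0,0,-1]

```text
clock: 9.55
tcp_pos: [0.4907, -0.0095, 0.114]
orientation: [0.002, -0.0, 1.0, 0.0]
wrist_force: [-4.2, 1.5, 12.2]
finger_gap: 0.055
grip_force: 34.3
```

>>> step_arm:
  deltas:
    - [0,0,0,0,0,0,1]
    - [0,0,0,0,0,0,1]
    - [0,0,0,0,0,0,1]
    - [0,0,30,0,0,0,1]
    - [0,0,45,0,0,0,1]

```text
clock: 10.05
tcp_pos: [0.4874, -0.0094, 0.1848]
orientation: [-0.003, 0.0, 1.0, 0.001]
wrist_force: [1.3, -0.1, -0.1]
finger_gap: 0.0854
grip_force: 0.0
```

>>> step_arm:
  deltas:
    - [-30,0,10,0,0,0,0]
    - [-32,0,0,0,0,0,-1]
    - [0,0,0,0,0,0,-1]
    - [0,0,0,0,0,0,-1]
    - [0,0,0,0,0,0,-1]

```text
clock: 10.55
tcp_pos: [0.4285, -0.01, 0.1966]
orientation: [0.0, 0.0, 1.0, -0.0]
wrist_force: [-0.0, -1.0, 0.0]
finger_gap: 0.0125
grip_force: 0.0
```

Run:
```python
from h import *
c=grab('side');P=pts(c)
j=(abs(P[...,2]-.152)<.005)&(np.hypot(P[...,0]-.49,P[...,1]+.01)<.045)
print(j.sum(),cv2.minEnclosingCircle(P[j][:,:2].astype(np.float32)*1000) if j.any() else 0)
cv2.imwrite('pics/s2.png',cv2.resize(c['image'][130:300,210:400],None,fx=3,fy=3)[...,::-1])
print(get_state()['tcp_pos'],get_state()['finger_gap'])
```

```text
183 ((493.2795104980469, -7.01204776763916), 28.658926010131836)
[ 0.42852306 -0.00995376  0.19643072] 0.004665895836332965
```

View pics/s2.png

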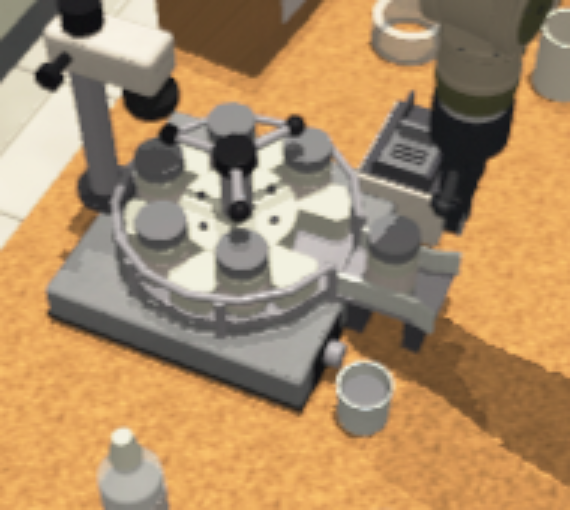

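The jar is standing upright between the deck guides (crop (395,245)), with the closed fingers behind it. I'll lower them and push.

>>> step_arm:
  deltas:
    - [0,0,-45,0,0,0,-1]
    - [0,0,-40,0,0,0,-1]
    - [0,0,-18,0,0,0,-1]
    - [8,0,0,0,0,0,-1]
    - [8,0,0,0,0,0,-1]

```text
clock: 11.1
tcp_pos: [0.4449, -0.0099, 0.0937]
orientation: [-0.0, 0.0, 1.0, 0.0]
wrist_force: [0.2, 0.2, -0.0]
finger_gap: 0.0001
grip_force: 0.0
```

>>> step_arm:
  deltas:
    - [8,0,0,0,0,0,-1]
    - [8,0,0,0,0,0,-1]
    - [8,0,0,0,0,0,-1]
    - [8,0,0,0,0,0,-1]
    - [8,0,0,0,0,0,-1]

```text
clock: 11.6
tcp_pos: [0.4844, -0.0098, 0.0939]
orientation: [0.0, 0.0, 1.0, -0.0]
wrist_force: [-2.1, -0.0, 0.8]
finger_gap: -0.0004
grip_force: 0.3
```

>>> step_arm:
  deltas:
    - [8,0,0,0,0,0,-1]
    - [8,0,0,0,0,0,-1]
    - [8,0,0,0,0,0,-1]
    - [8,0,0,0,0,0,-1]

```text
clock: 12.0
tcp_pos: [0.5162, -0.0098, 0.0935]
orientation: [-0.0, 0.0, 1.0, 0.0]
wrist_force: [-0.8, -1.2, 0.1]
finger_gap: -0.0
grip_force: 0.2
```

>>> step_arm:
  deltas:
    - [5,0,0,0,0,0,-1]
    - [5,0,0,0,0,0,-1]
    - [5,0,0,0,0,0,-1]
    - [3,0,0,0,0,0,-1]

```text
clock: 12.4
tcp_pos: [0.5341, -0.0098, 0.0936]
orientation: [0.0, 0.0, 1.0, 0.0]
wrist_force: [-1.4, -0.5, 0.5]
finger_gap: 0.0
grip_force: 0.3
```

>>> step_arm:
  deltas:
    - [2,0,0,0,0,0,-1]
    - [2,0,0,0,0,0,-1]

```text
clock: 12.6
tcp_pos: [0.5376, -0.0098, 0.0936]
orientation: [-0.0, 0.0, 1.0, 0.0]
wrist_force: [-1.5, 0.1, 1.0]
finger_gap: -0.0001
grip_force: 0.3
```

```bash
cat > j.py <<'E'
from h import *
for n in ('side','top'):
    c=grab(n);P=pts(c)
    for nm,g in (('jar',(.57,-.01)),('adjR',(.627,-.09)),('adjL',(.627,.074))):
        j=(abs(P[...,2]-.152)<.005)&(np.hypot(P[...,0]-g[0],P[...,1]-g[1])<.045)
        print(n,nm,j.sum(),cv2.minEnclosingCircle(P[j][:,:2].astype(np.float32)*1000) if j.any() else 0)
E
python3 j.py
```

```text
side jar 153 ((568.3832397460938, -3.624539613723755), 39.8186149597168)
side adjR 110 ((626.4764404296875, -87.8573989868164), 27.830331802368164)
side adjL 197 ((629.77978515625, 76.1154556274414), 28.688135147094727)
top jar 0 0
top adjR 272 ((627.333740234375, -91.53614807128906), 27.84130096435547)
top adjL 0 0
```

>>> step_arm:
  deltas:
    - [1.5,0,0,0,0,0,-1]
    - [1.5,0,0,0,0,0,-1]

```text
clock: 12.9
tcp_pos: [0.5405, -0.0098, 0.0936]
orientation: [-0.0, 0.0, 1.0, 0.0]
wrist_force: [-0.5, 0.0, 0.5]
finger_gap: 0.0002
grip_force: 0.3
```

>>> step_arm:
  deltas:
    - [1,0,0,0,0,0,-1]
    - [0,0,0,0,0,0,-1]

```text
clock: 13.1
tcp_pos: [0.5418, -0.0098, 0.0936]
orientation: [0.0, 0.0, 1.0, 0.0]
wrist_force: [-0.7, -0.9, 0.1]
finger_gap: 0.0001
grip_force: 0.1
```

>>> step_arm:
  deltas:
    - [1.5,0,0,0,0,0,-1]
    - [0,0,0,0,0,0,-1]

```text
clock: 13.3
tcp_pos: [0.5422, -0.0098, 0.0934]
orientation: [-0.001, 0.0, 1.0, 0.0]
wrist_force: [-4.4, -0.7, 1.5]
finger_gap: -0.0003
grip_force: 0.6
```

>>> step_arm:
  deltas:
    - [1,0,0,0,0,0,-1]
    - [0,0,0,0,0,0,-1]

```text
clock: 13.5
tcp_pos: [0.5423, -0.0096, 0.0933]
orientation: [-0.002, 0.0, 1.0, 0.0]
wrist_force: [-7.1, -0.2, 3.6]
finger_gap: -0.0003
grip_force: 1.1
```

```bash
python3 j.py
python3 - <<'E'
from h import *
c=dict(np.load('side.npz'));cv2.imwrite('pics/s3.png',cv2.resize(c['image'][150:270,235:385],None,fx=5,fy=5)[...,::-1])
E
```

```text
side jar 150 ((571.2198486328125, -4.166189670562744), 41.65745162963867)
side adjR 90 ((628.9805908203125, -87.086181640625), 28.877853393554688)
side adjL 199 ((629.2841186523438, 74.88013458251953), 29.619022369384766)
top jar 0 0
top adjR 278 ((626.7863159179688, -91.87066650390625), 27.838165283203125)
top adjL 0 0
```

View pics/s3.png

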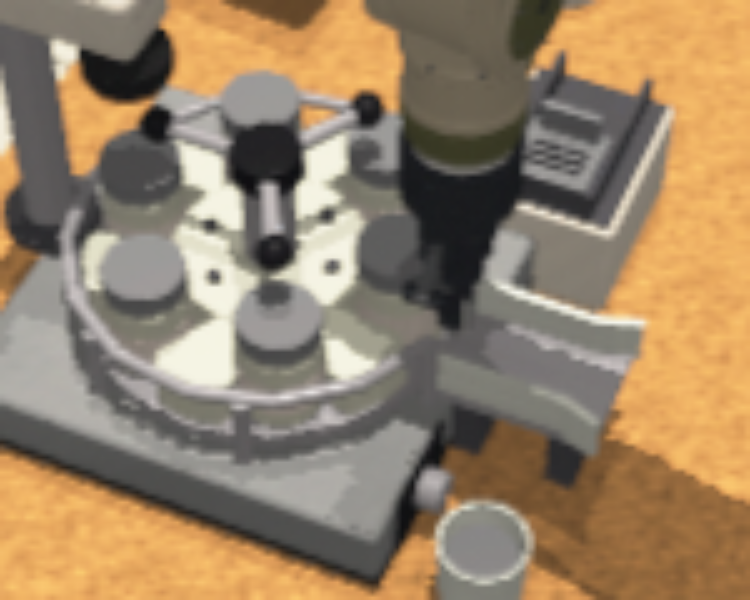

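The jar (crop (390,250)) sits in the pocket and the fingers stall with rising force, so it is home. I'll back off and verify.

>>> step_arm:
  deltas:
    - [-20,0,0,0,0,0,-1]
    - [-40,0,0,0,0,0,-1]
    - [-30,0,50,0,0,0,-1]
    - [0,-20,50,0,0,0,-1]
    - [0,-50,40,0,0,0,-1]

```text
clock: 14.1
tcp_pos: [0.4588, -0.0665, 0.2172]
orientation: [0.002, -0.002, 1.0, -0.0]
wrist_force: [2.1, -0.1, -0.0]
finger_gap: -0.0002
grip_force: 0.0
```

>>> step_arm:
  deltas:
    - [0,-50,0,0,0,0,-1]
    - [0,-40,0,0,0,0,-1]
    - [0,0,0,0,0,0,-1]

```text
clock: 14.4
tcp_pos: [0.4598, -0.1623, 0.2148]
orientation: [0.002, 0.003, 1.0, -0.001]
wrist_force: [-1.0, 0.9, -0.6]
finger_gap: 0.0001
grip_force: 0.0
```

```bash
cat > k.py <<'E'
from h import *
import m2
P=pts(grab('top'));C=m2.wheel(P);f=m2.fit(C,180);print('wheel',f.x.round(2),C.round(1).tolist(),f.fun.round(1).tolist())
c=grab('wrist');K=c['K'];T=c['world_from_camera'];f=K[0,0]
v,u=np.mgrid[:400,:640];x=u-K[0,2];y=v-K[1,2];r=np.hypot(x,y)+1e-9;t=r/f;z=c['z_map']
W=np.stack([np.tan(t)*x/r*z,np.tan(t)*y/r*z,z],-1)@T[:3,:3].T+T[:3,3]
for n,Q in (('top',P),('wrist',W)):
    b=(abs(Q[...,0]-.53)<.03)&(abs(Q[...,1]+.19)<.08)
    for nm,lo,hi in (('lug',.126,.136),('plate',.105,.112),('base',.08,.1)):
        q=Q[b&(Q[...,2]>lo)&(Q[...,2]<hi)];print(n,nm,len(q),(q.min(0).round(4),q.max(0).round(4),np.median(q,0).round(4)) if len(q) else '')
cv2.imwrite('pics/w%d.png'%(get_state()['clock']*100),c['image'][...,::-1]);print(get_state()['tcp_pos'],get_state()['clock'])
E
python3 k.py
```

```text
wheel [675.35 -10.03 179.52] [[723.5, 71.9], [722.0, -92.4], [629.1, 73.0], [627.1, -92.3], [580.1, -9.6]] [-0.0, 0.1, -0.2, 0.3, 0.5, 0.4, -0.0, -0.4, -0.3, -0.4]
top lug 0 
top plate 50 (array([ 0.5104, -0.1548,  0.105 ]), array([ 0.5579, -0.1399,  0.1118]), array([ 0.5379, -0.1435,  0.1081]))
top base 76 (array([ 0.5014, -0.1401,  0.0802]), array([ 0.5591, -0.1304,  0.0907]), array([ 0.5302, -0.1355,  0.0851]))
wrist lug 64 (array([ 0.5075, -0.1923,  0.1262]), array([ 0.5171, -0.1868,  0.1311]), array([ 0.5101, -0.1902,  0.1298]))
wrist plate 148 (array([ 0.5   , -0.2613,  0.1057]), array([ 0.512 , -0.1809,  0.1119]), array([ 0.5036, -0.1898,  0.1081]))
wrist base 2315 (array([ 0.5   , -0.2685,  0.0802]), array([ 0.556 , -0.1297,  0.0879]), array([ 0.5268, -0.2296,  0.0857]))
[ 0.45870531 -0.15841565  0.21413911] 14.5
```

Top view confirms the jar is at (580,−10), against an expected (580,−10), with the wheel within 0.5° and all the jars in place. Next is the lock tab, whose lug is at about y −190.

>>> step_arm:
  deltas:
    - [35,4,0,0,0,0,-1]
    - [36,5,0,0,0,0,-1]
    - [0,0,-40,0,0,0,-1]
    - [0,0,-40,0,0,0,-1]
    - [0,0,0,0,0,0,-1]

```text
clock: 15.0
tcp_pos: [0.5257, -0.1449, 0.1287]
orientation: [-0.005, -0.001, 1.0, 0.002]
wrist_force: [-0.2, 0.2, 0.0]
finger_gap: 0.0003
grip_force: 0.0
```

>>> step_arm:
  deltas:
    - [0,0,0,0,0,0,-1]

```text
clock: 15.1
tcp_pos: [0.5289, -0.147, 0.1341]
orientation: [-0.001, -0.001, 1.0, 0.001]
wrist_force: [0.7, -0.3, 1.0]
finger_gap: 0.0003
grip_force: 0.0
```

>>> step_arm:
  deltas:
    - [1,0,-10,0,0,0,-1]
    - [0,0,-8,0,0,0,-1]
    - [0,0,0,0,0,0,-1]
    - [0,-8,0,0,0,0,-1]
    - [0,-8,0,0,0,0,-1]

```text
clock: 15.6
tcp_pos: [0.5307, -0.1652, 0.1167]
orientation: [0.0, 0.0, 1.0, -0.0]
wrist_force: [0.0, -0.7, 0.5]
finger_gap: 0.0005
grip_force: 0.0
```

>>> step_arm:
  deltas:
    - [0,-8,0,0,0,0,-1]
    - [0,-8,0,0,0,0,-1]
    - [0,-8,0,0,0,0,-1]
    - [0,-8,0,0,0,0,-1]
    - [0,-8,0,0,0,0,-1]

```text
clock: 16.1
tcp_pos: [0.5304, -0.2051, 0.1162]
orientation: [0.0, 0.0, 1.0, 0.0]
wrist_force: [0.5, 1.5, 2.0]
finger_gap: -0.0003
grip_force: 0.9
```

>>> step_arm:
  deltas:
    - [0,-8,0,0,0,0,-1]
    - [0,-6,0,0,0,0,-1]
    - [0,-3,0,0,0,0,-1]

```text
clock: 16.4
tcp_pos: [0.5303, -0.2222, 0.1161]
orientation: [-0.0, 0.0, 1.0, -0.0]
wrist_force: [0.3, 1.1, 0.3]
finger_gap: 0.0001
grip_force: 0.8
```

>>> step_arm:
  deltas:
    - [0,-2,0,0,0,0,-1]
    - [0,-2,0,0,0,0,-1]

```text
clock: 16.6
tcp_pos: [0.5303, -0.2254, 0.116]
orientation: [-0.0, 0.0, 1.0, 0.0]
wrist_force: [0.2, 0.9, -0.7]
finger_gap: 0.0
grip_force: 0.8
```

>>> step_arm:
  deltas:
    - [0,-2,0,0,0,0,-1]
    - [0,0,0,0,0,0,-1]

```text
clock: 16.8
tcp_pos: [0.5303, -0.2276, 0.116]
orientation: [-0.0, 0.0, 1.0, -0.0]
wrist_force: [0.2, 0.4, -0.5]
finger_gap: 0.0
grip_force: 0.2
```

>>> step_arm:
  deltas:
    - [0,-2,0,0,0,0,-1]
    - [0,0,0,0,0,0,-1]

```text
clock: 17.0
tcp_pos: [0.5303, -0.2288, 0.116]
orientation: [-0.0, -0.0, 1.0, 0.001]
wrist_force: [0.4, 3.6, 0.9]
finger_gap: 0.0004
grip_force: 1.9
```

>>> step_arm:
  deltas:
    - [0,-2,0,0,0,0,-1]
    - [0,0,0,0,0,0,-1]

```text
clock: 17.2
tcp_pos: [0.5302, -0.229, 0.1159]
orientation: [-0.0, -0.001, 1.0, 0.002]
wrist_force: [1.1, 10.2, 2.5]
finger_gap: -0.0002
grip_force: 4.7
```

>>> step_arm:
  deltas:
    - [0,10,0,0,0,0,-1]
    - [0,20,20,0,0,0,-1]
    - [-20,24,20,0,0,0,-1]
    - [-20,15,20,0,0,0,-1]
    - [0,0,0,0,0,0,-1]

```text
clock: 17.7
tcp_pos: [0.4895, -0.1614, 0.1789]
orientation: [0.001, -0.0, 1.0, -0.001]
wrist_force: [0.5, -1.1, 0.2]
finger_gap: 0.0002
grip_force: 0.0
```

```bash
python3 k.py
python3 - <<'E'
from h import *
c=grab('wrist');K=c['K'];T=c['world_from_camera'];f=K[0,0]
v,u=np.mgrid[:400,:640];x=u-K[0,2];y=v-K[1,2];r=np.hypot(x,y)+1e-9;t=r/f;z=c['z_map']
W=np.stack([np.tan(t)*x/r*z,np.tan(t)*y/r*z,z],-1)@T[:3,:3].T+T[:3,3]
b=(abs(W[...,2]-.103)<.003)&(abs(W[...,0]-.53)<.03)&(abs(W[...,1]+.166)<.03)&(c['image'].max(2)<70)
print(b.sum(),cv2.minEnclosingCircle(W[b][:,:2].astype(np.float32)*1000))
E
ls pics
```

```text
wheel [675.1  -10.33 179.5 ] [[723.1, 71.7], [721.4, -93.0], [628.6, 72.1], [627.1, -92.2], [580.2, -9.5]] [-0.2, 0.2, -0.4, 0.0, 0.3, -0.3, 0.2, -0.0, 0.1, 0.0]
top lug 0 
top plate 0 
top base 8 (array([ 0.5481, -0.1342,  0.0813]), array([ 0.5595, -0.1313,  0.0879]), array([ 0.5544, -0.1317,  0.0844]))
wrist lug 495 (array([ 0.5074, -0.2492,  0.126 ]), array([ 0.5437, -0.2408,  0.132 ]), array([ 0.5243, -0.2443,  0.1299]))
wrist plate 3332 (array([ 0.5   , -0.264 ,  0.1051]), array([ 0.56  , -0.1372,  0.112 ]), array([ 0.5202, -0.2185,  0.1084]))
wrist base 2101 (array([ 0.5002, -0.2682,  0.08  ]), array([ 0.5588, -0.1292,  0.0998]), array([ 0.5151, -0.1783,  0.0863]))
[ 0.49082373 -0.16276211  0.17682727] 17.8
26 ((526.09814453125, -185.9000244140625), 16.968509674072266)
crop1.png
crop2.png
s2.png
s3.png
side0.png
top0.png
w1.png
w1450.png
w1780.png
```

View pics/w1780.png

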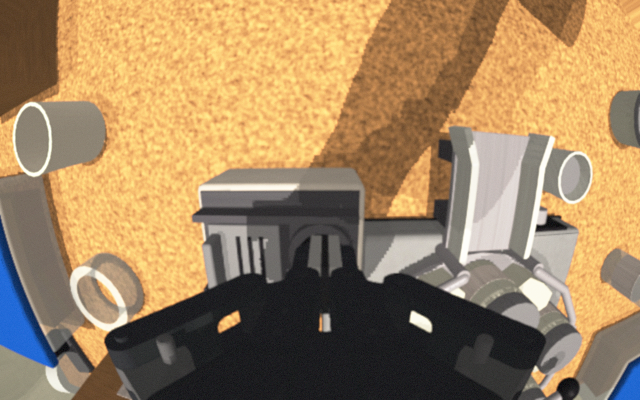

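The tab is fully aside (lug at (210,258)), and the button collar shows at (325,232). I'll press the button.

>>> step_arm:
  deltas:
    - [20,-2,0,0,0,0,-1]
    - [19,-2,0,0,0,0,-1]
    - [0,0,-30,0,0,0,-1]
    - [0,0,-30,0,0,0,-1]
    - [0,0,0,0,0,0,-1]

```text
clock: 18.35
tcp_pos: [0.5266, -0.1657, 0.1109]
orientation: [-0.004, 0.001, 1.0, 0.002]
wrist_force: [0.5, 0.4, -0.3]
finger_gap: -0.0001
grip_force: 0.0
```

>>> step_arm:
  deltas:
    - [0,0,0,0,0,0,-1]

```text
clock: 18.45
tcp_pos: [0.5289, -0.1666, 0.1151]
orientation: [-0.001, 0.0, 1.0, 0.0]
wrist_force: [-0.6, -0.3, 0.7]
finger_gap: -0.0001
grip_force: 0.0
```

>>> step_arm:
  deltas:
    - [0,0,-8,0,0,0,-1]
    - [0,0,-5,0,0,0,-1]
    - [0,0,-3,0,0,0,-1]
    - [0,0,-2,0,0,0,-1]
    - [0,0,0,0,0,0,-1]

```text
clock: 18.95
tcp_pos: [0.5307, -0.1673, 0.1009]
orientation: [0.002, 0.0, 1.0, -0.001]
wrist_force: [-3.1, -0.6, 13.2]
finger_gap: -0.0
grip_force: 6.5
```

>>> step_arm:
  deltas:
    - [0,0,-1.5,0,0,0,-1]
    - [0,0,0,0,0,0,-1]

```text
clock: 19.15
tcp_pos: [0.5308, -0.1673, 0.1008]
orientation: [0.002, 0.0, 1.0, -0.001]
wrist_force: [-6.2, 1.9, 22.2]
finger_gap: 0.0001
grip_force: 10.8
```

The fingertips stalled at z 100.8, not the expected 97, so I'm checking whether they are catching the collar.

>>> step_arm:
  deltas:
    - [0,0,15,0,0,0,-1]
    - [0,0,45,0,0,0,-1]
    - [20,0,45,0,0,0,-1]
    - [20,0,0,0,0,0,-1]
    - [0,0,0,0,0,0,-1]

```text
clock: 19.65
tcp_pos: [0.572, -0.1669, 0.2035]
orientation: [0.002, -0.0, 1.0, -0.001]
wrist_force: [-0.6, 0.5, -0.6]
finger_gap: -0.0001
grip_force: 0.0
```

```bash
cat > b.py <<'E'
from h import *
c=grab('wrist');K=c['K'];T=c['world_from_camera'];f=K[0,0]
v,u=np.mgrid[:400,:640];x=u-K[0,2];y=v-K[1,2];r=np.hypot(x,y)+1e-9;t=r/f;z=c['z_map']
W=np.stack([np.tan(t)*x/r*z,np.tan(t)*y/r*z,z],-1)@T[:3,:3].T+T[:3,3]
b=(W[...,2]>.07)&(W[...,2]<.14)&(abs(W[...,0]-.53)<.035)&(abs(W[...,1]+.166)<.035)
vv,uu=np.where(b);print(uu.min(),uu.max(),vv.min(),vv.max())
for yy in np.arange(-.198,-.13,.004):
    k=b&(abs(W[...,1]-yy)<.002)&(abs(W[...,0]-.53)<.005);print(round(yy,3),k.sum(),np.median(W[k][:,2]).round(4) if k.any() else '',np.median(c['image'].max(2)[k]) if k.any() else '')
k=b&(W[...,2]>.0995)&(W[...,2]<.106)&(abs(W[...,0]-.53)<.025)&(abs(W[...,1]+.166)<.025)
print('btn',k.sum(),cv2.minEnclosingCircle(W[k][:,:2].astype(np.float32)*1000),W[k].mean(0))
a,bb=max(0,vv.min()-15),vv.max()+15;e,g=max(0,uu.min()-15),uu.max()+15
cv2.imwrite('pics/btn.png',cv2.resize(c['image'][a:bb,e:g],None,fx=5,fy=5)[:600,:800,::-1])
E
python3 b.py
```

```text
279 366 104 193
-0.198 103 0.108 218.0
-0.194 58 0.0859 103.0
-0.19 49 0.096 112.0
-0.186 60 0.0964 132.0
-0.182 48 0.1058 74.5
-0.178 66 0.1065 89.0
-0.174 75 0.1066 75.0
-0.17 65 0.1065 39.0
-0.166 65 0.1064 38.0
-0.162 64 0.1065 37.0
-0.158 64 0.1065 36.0
-0.154 72 0.1066 34.0
-0.15 55 0.1062 31.0
-0.146 60 0.0966 69.0
-0.142 56 0.0963 64.0
-0.138 40 0.086 58.0
-0.134 48 0.0847 115.5
btn 534 ((529.902099609375, -165.258544921875), 18.009424209594727) [ 0.5287867  -0.16586298  0.10536593]
```

View pics/btn.png

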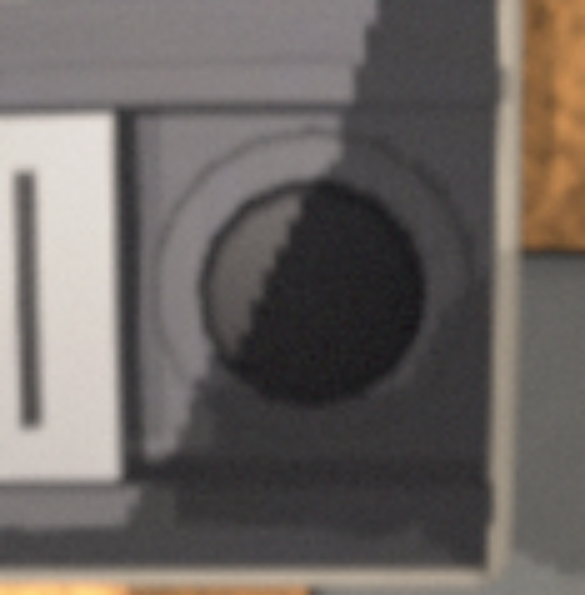

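The crop shows the button free and uncovered, centred at about (313,292). Its top measures z 106.5, with the collar at 96. The hard stall at z 100.8 under 22 N was therefore the full 6 mm of travel, pressed within 2 mm of centre.

```bash
python3 -c "
from h import *
import m2
P=pts(grab('top'));print(m2.wheel(P).round(1).tolist())
print(hand_in())"
```

```text
[[722.9, 71.4], [722.0, -92.1], [628.8, 72.7], [627.4, -91.4], [579.9, -9.7]]
the job is handed in; nothing more can be done
None
```

The job is handed in at about 20 s on the clock: the wheel was turned until the empty pocket faced the gate, the jar was slid fully home, the lock tab was pushed to its end stop, the start button was pressed right down, and the last view showed the jars in their pockets (the back one is hidden from the camera).

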